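# Set the stock tags of the battery rack

## Robot

A 6-joint arm with a two-finger parallel gripper is mounted at the origin on a cart in front of the work surface, level with it; the furniture and walls round the work are solid. World frame = base frame: x ahead of the robot, y to its left, z up, the work surface at z = 0. Lengths are in m, angles in rad, forces in N, time in s.
With the tool pointing down it reaches from about 0.325 to 0.775 m from the base axis. Payload 5.5 kg.
Tool frame: the origin (TCP) lies at the very end of the fingers, on their centre line; the grasp point (between the pads) lies 19 mm behind it; z points along the fingers, y is the line along which they close (so a half turn about z gives the same grasp; the last joint's range is limited). The gripper opens to 88 mm and grips with 3 to 60 N. Pads are 20 mm wide; open, the fingers measure 115 mm over their backs; the gripper's body (75 mm by 178 mm) begins 61 mm behind the grasp point.
Start: joints at [1.111, 0.091, 1.231, -0, 1.82, -0.057], TCP at [0.235, 0.552, 0.223] pointing down, gripper open.
Joint ranges: [-2.87, 2.87], [-0.86, 2.18], [0.17, 2.46], [-1.51, 4.65], [0.06, 2.69], [-2.65, 2.65]. Speed limits (rad/s): [2.57, 2.57, 3.01, 3.14, 3.14, 3.14].

## Interface

Orientations are given as a unit quaternion [w, x, y, z].
In Python, from bench import ctrl, vision gives the robot as it stands (ctrl), with the cameras (vision).
- The arm moves only by the tool drive_effector, called after "Emit:" as name(argument=value, ...) on one line, values as JSON. Schema: {"type":"object","properties":{"plan":{"type":"array","items":{"type":"number"},"minItems":5,"maxItems":100},"clamp_n":{"type":"number"},"only":{"type":"string"},"quiet":{"type":"boolean"},"lines":{"type":"string"}},"required":["plan"],"additionalProperties":false}. plan is one flat list of numbers that holds 1 to 20 rows one after another, with no inner brackets; each row has 5 numbers: dx, dy, dz in units of 5 mm, then a turn about the tool's z in units of 0.2 rad, then the finger opening in m; each row is the pose to reach, as a shift and turn from the pose commanded when the call began, along the tool's axes at that moment; what a row does not reach only later rows make up. A row lasts 1/10 s, in which the tool goes at most 0.05 m and 0.15 rad, less where a joint would pass 70% of its speed; a pose out of reach is approached as far as the arm can. The fingers move at their own pace and stop on an object; clamp_n is the grip in N (left out, the last holds). Time passes only in rows, so rows that do not move let the fingers close. The tool returns the time, the measured TCP pose, the force, the opening and the grip force at its end. only (a regular expression) keeps the lines of the reply that match it, lines (a string "A,B") keeps lines A to B, and quiet returns only ok. Input that does not fit is refused with a message, and nothing moves.
- ctrl.state(): the state, without advancing time (a new reading comes with each control period).
- vision.read_camera(name): name is "side" or "top" or "wrist"; returns a dict with "color" (384x512x3 uint8, blue, green, red), "fx", "fy", "cx", "cy" (pixels), "cam_to_world" (4x4, takes a point from camera to world coordinates). Camera axes: x right, y up, looking along -z (the intrinsics and any distortion apply to the point x, -y, -z); pixel columns grow to the right and rows downward; lengths in m; the calibration is good to about 2 mm. A picture is of the moment at which its call begins. There is no depth.
- ctrl.finish_job(): hands the job in; it is judged then, once.
The state is a dict: "t": time; "q": joint angles; "dq": joint speeds; "joint_torque": joint torques, N m; "tool_pos": TCP position; "ee_rot": TCP orientation; "contact_force": force on the tool from outside, world axes, zero at the start; "torque": the same for the moment, N m; "gripper_width": finger opening in m; "finger_force": force on a finger pad.
Only numpy, scipy, OpenCV 4.12 (cv2) and the standard library are available. Lean on these libraries where they do the work, as an engineer would, in place of code of your own. Each camera call takes 0.05 s, during which the arm holds its last target. There are 200 camera calls.

## Task

Each of the four battery bins on the rack has a two-sided tag, green and yellow, on the upright pin behind it. With the tip of the closed fingers, gently push the wrong tags round on their pins, never gripping one, until each full bin (four batteries) shows green squarely to the front and each bin that is empty or only part full shows yellow. Leave the batteries and the other loose things where they are.

Things in the scene. Friction and masses are not known exactly. Their poses are not given: they have to be found in the camera images.
- rack: grey battery rack fixed on the bench: base 410 mm long, 10 mm thick, from 57 mm before to 21 mm behind its origin, with a rail 31 mm high at the back. Origin: on the bench, mid-length. Its x axis points to its back (away from the robot), y to the left along it. Four bays at y = 150, 50, -50, -150 mm: each a bin in front (centre x = -33 mm) and a tag on an upright pin behind it (axis x = 10 mm).
- tag_1: fixed upright pin behind one of the bins (43 mm behind its centre; which bay varies), carrying a turning tag. Origin: on the pin's axis, 35 mm above the bench; z up, x and y parallel to the rack's. The tag is a plate 5 mm thick, reaching 44 mm from the axis, from 80 to 120 mm above the bench; the pin ends in a 12 mm cap at 125 mm. Tips of tags pointing at each other are 12 mm apart.
- flag_1 (a joint): turn of the tag on tag_1 about its pin, anticlockwise from above. 0: it points along the rack's +y and shows yellow to the front (green to the back). pi/2: it points to the front (rack -x). pi: it points to -y and shows green to the front. It turns from -0.15 to 3.29, so only by way of the front; light friction (0.02 N m) keeps it where it is left.
- tag_2: fixed upright pin behind one of the bins (43 mm behind its centre; which bay varies), carrying a turning tag. Origin: on the pin's axis, 35 mm above the bench; z up, x and y parallel to the rack's. The tag is a plate 5 mm thick, reaching 44 mm from the axis, from 80 to 120 mm above the bench; the pin ends in a 12 mm cap at 125 mm. Tips of tags pointing at each other are 12 mm apart.
- flag_2 (a joint): turn of the tag on tag_2 about its pin, anticlockwise from above. 0: it points along the rack's +y and shows yellow to the front (green to the back). pi/2: it points to the front (rack -x). pi: it points to -y and shows green to the front. It turns from -0.15 to 3.29, so only by way of the front; light friction (0.02 N m) keeps it where it is left.
- tag_3: fixed upright pin behind one of the bins (43 mm behind its centre; which bay varies), carrying a turning tag. Origin: on the pin's axis, 35 mm above the bench; z up, x and y parallel to the rack's. The tag is a plate 5 mm thick, reaching 44 mm from the axis, from 80 to 120 mm above the bench; the pin ends in a 12 mm cap at 125 mm. Tips of tags pointing at each other are 12 mm apart.
- flag_3 (a joint): turn of the tag on tag_3 about its pin, anticlockwise from above. 0: it points along the rack's +y and shows yellow to the front (green to the back). pi/2: it points to the front (rack -x). pi: it points to -y and shows green to the front. It turns from -0.15 to 3.29, so only by way of the front; light friction (0.02 N m) keeps it where it is left.
- tag_4: fixed upright pin behind one of the bins (43 mm behind its centre; which bay varies), carrying a turning tag. Origin: on the pin's axis, 35 mm above the bench; z up, x and y parallel to the rack's. The tag is a plate 5 mm thick, reaching 44 mm from the axis, from 80 to 120 mm above the bench; the pin ends in a 12 mm cap at 125 mm. Tips of tags pointing at each other are 12 mm apart.
- flag_4 (a joint): turn of the tag on tag_4 about its pin, anticlockwise from above. 0: it points along the rack's +y and shows yellow to the front (green to the back). pi/2: it points to the front (rack -x). pi: it points to -y and shows green to the front. It turns from -0.15 to 3.29, so only by way of the front; light friction (0.02 N m) keeps it where it is left.
- bin_a: blue open bin, fixed in a bay of the rack, 42x42 mm and 32 mm high, walls 3 mm, its rim 42 mm above the bench; holds four batteries (full). Which bay it stands in varies. Origin: centre of its underside, 10 mm above the bench.
- bin_b: blue open bin, fixed in a bay of the rack, 42x42 mm and 32 mm high, walls 3 mm, its rim 42 mm above the bench; holds four batteries (full). Which bay it stands in varies. Origin: centre of its underside, 10 mm above the bench.
- bin_c: blue open bin, fixed in a bay of the rack, 42x42 mm and 32 mm high, walls 3 mm, its rim 42 mm above the bench; holds one battery only (not full). Which bay it stands in varies. Origin: centre of its underside, 10 mm above the bench.
- bin_d: blue open bin, fixed in a bay of the rack, 42x42 mm and 32 mm high, walls 3 mm, its rim 42 mm above the bench; holds nothing (empty). Which bay it stands in varies. Origin: centre of its underside, 10 mm above the bench.
- cell_1: red battery, loose, 15 mm across and 50 mm tall, standing upright in bin_a, its top 63 mm above the bench. Origin: centre of its lower end.
- cell_2: red battery, loose, 15 mm across and 50 mm tall, standing upright in bin_a, its top 63 mm above the bench. Origin: centre of its lower end.
- cell_3: red battery, loose, 15 mm across and 50 mm tall, standing upright in bin_a, its top 63 mm above the bench. Origin: centre of its lower end.
- cell_4: red battery, loose, 15 mm across and 50 mm tall, standing upright in bin_a, its top 63 mm above the bench. Origin: centre of its lower end.
- cell_5: red battery, loose, 15 mm across and 50 mm tall, standing upright in bin_b, its top 63 mm above the bench. Origin: centre of its lower end.
- cell_6: red battery, loose, 15 mm across and 50 mm tall, standing upright in bin_b, its top 63 mm above the bench. Origin: centre of its lower end.
- cell_7: red battery, loose, 15 mm across and 50 mm tall, standing upright in bin_b, its top 63 mm above the bench. Origin: centre of its lower end.
- cell_8: red battery, loose, 15 mm across and 50 mm tall, standing upright in bin_b, its top 63 mm above the bench. Origin: centre of its lower end.
- cell_9: red battery, loose, 15 mm across and 50 mm tall, standing upright in bin_c, its top 63 mm above the bench. Origin: centre of its lower end.
- eye_loupe: black eye loupe, 37 mm across, 34 mm high, standing to the right of the rack and behind it; loose, to be left alone. Origin: centre of its underside.
- tin_of_screws: shallow open tin of screws, 62 mm across, 17 mm high, standing to the right of the rack; loose, to be left alone. Origin: centre of its underside.

How it is judged:
By the outcome, as a careful person would: the job done as asked, in the order asked, and still so for the second after the job is handed in, with the robot touching nothing.
It also fails if it takes over 64 s, if anything falls off the work surface, if the arm or the gripper's body presses on something with over 40 N, if the wrist force passes 120 N, or if a joint passes its speed limit or range.

## Working session

There is one attempt and no reset: what is moved stays moved. The work goes in short steps, Python scripts to look and compute and a tool call to move; the robot and the scene stay as the last step left them, time stands still between calls to the robot, and variables do not carry over. Pictures are saved under pics/ and viewed, at most 10 in all, crops included, and the job is handed in when it is done.

```bash
ls; mkdir -p pics; python3 - <<'E'
from bench import ctrl, vision
import cv2,numpy as np
for n in ["top","side"]:
    c=vision.read_camera(n); cv2.imwrite(f"pics/{n}0.png",c["color"]); print(n,c["fx"],c["fy"],c["cx"],c["cy"],np.round(c["cam_to_world"],4).tolist(),[k for k in c])
s=ctrl.state();print(s["t"],s["tool_pos"],s["ee_rot"])
E
```

```text
bench.py
pics
top 399.3780894453416 399.3780894453416 252.46887271534374 191.36254188175093 [[-0.0024, 0.9844, -0.176, 0.3661], [-1.0, -0.0033, -0.0048, 0.0649], [-0.0053, 0.176, 0.9844, 0.9888], [0.0, 0.0, 0.0, 1.0]] ['color', 'fx', 'fy', 'cx', 'cy', 'cam_to_world']
side 407.99731677205585 407.99731677205585 255.4516850797471 198.84173619907284 [[0.8763, 0.2321, -0.4221, 0.1171], [-0.4815, 0.4502, -0.752, -0.6923], [0.0155, 0.8622, 0.5063, 0.5776], [0.0, 0.0, 0.0, 1.0]] ['color', 'fx', 'fy', 'cx', 'cy', 'cam_to_world']
0.1 [0.23507798 0.55175311 0.22162975] [-2.34267036e-04  2.00036107e-01  9.79788152e-01 -8.23154985e-04]
```

View pics/top0.png

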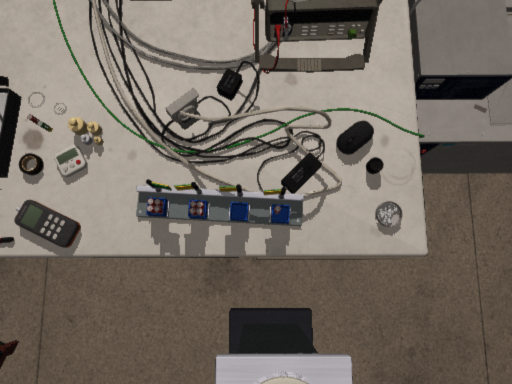

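View pics/side0.png

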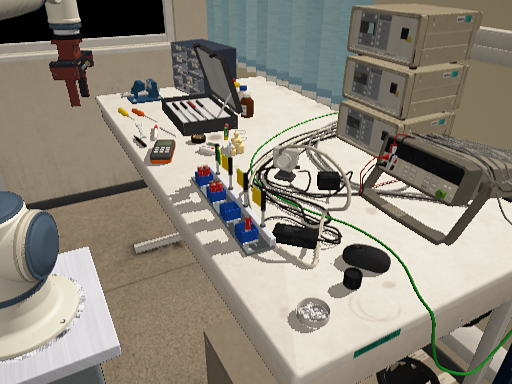

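The top view shows the rack at cols 137–302, rows 185–228. The bins, left to right, look full (157,207), full (198,210), empty (240,212) and one cell (281,214). I'll enlarge to read the tags.

```bash
python3 - <<'E'
import cv2
a=cv2.imread("pics/top0.png")[170:240,125:315]; b=cv2.imread("pics/side0.png")[135:260,180:290]
cv2.imwrite("pics/tc.png",cv2.resize(a,None,fx=4.2,fy=4.2,interpolation=cv2.INTER_CUBIC))
cv2.imwrite("pics/sc.png",cv2.resize(b,None,fx=4.5,fy=4.5,interpolation=cv2.INTER_CUBIC))
E
```

```text
(no output)
```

View pics/tc.png

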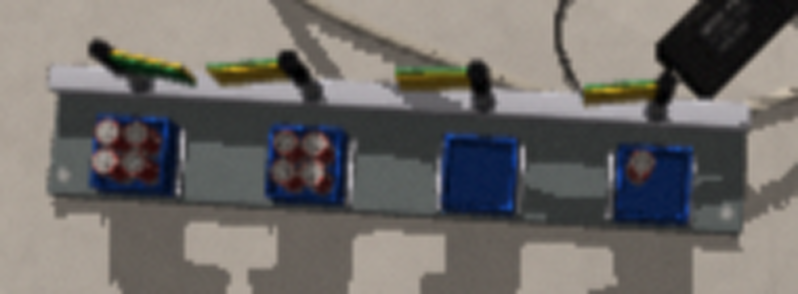

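View pics/sc.png

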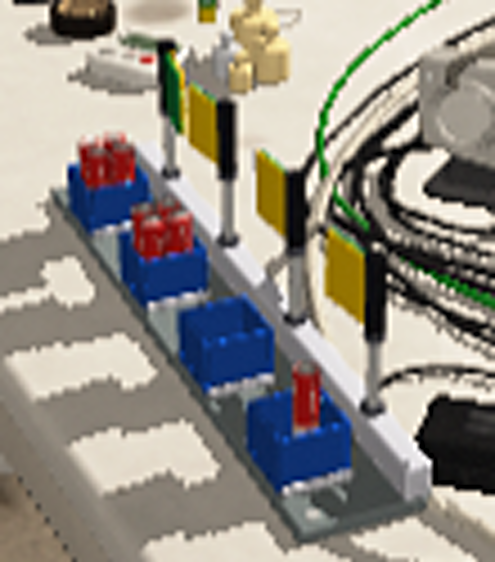

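Bays left to right are full, full, empty and one cell. Tag 1 shows green but looks somewhat askew. Tag 2 shows yellow, which is wrong, and tags 3 and 4 show yellow, which is right. Next I'll get the rack pose and tag angles by fitting both views.

```bash
cat > h.py <<'E'
import numpy as np,cv2
from scipy.optimize import least_squares
TOP=(399.378,252.469,191.3625,np.array([[-0.0024,0.9844,-0.176,0.3661],[-1,-0.0033,-0.0048,0.0649],[-0.0053,0.176,0.9844,0.9888],[0,0,0,1]]))
SIDE=(407.997,255.4517,198.8417,np.array([[0.8763,0.2321,-0.4221,0.1171],[-0.4815,0.4502,-0.752,-0.6923],[0.0155,0.8622,0.5063,0.5776],[0,0,0,1]]))
def proj(c,P):
    f,cx,cy,T=c; p=(np.atleast_2d(P)-T[:3,3])@T[:3,:3]
    return np.c_[cx+f*p[:,0]/-p[:,2], cy-f*p[:,1]/-p[:,2]]
def rw(r,P):
    P=np.atleast_2d(P);x,y,a=r;c,s=np.cos(a),np.sin(a)
    return np.c_[x+c*P[:,0]-s*P[:,1],y+s*P[:,0]+c*P[:,1],P[:,2]]
E
python3 - <<'E'
from h import *
cr=lambda L,s,o:(np.array(L)+.5)/s-.5+o
# rack pts: base front corners, bin rim corners
P=[[-.057,.205,.01],[-.057,-.205,.01]];uv=[(48,197),(742,233)]
for y,b in zip([.15,.05,-.05,-.15],[(135,158),(306,166),(480,175),(652,184)]): P.append([-.033,y,.035]);uv.append(b)
for y,b in zip([.15,.05,-.05,-.15],[(98,47),(287,60),(478,70),(668,87)]): P.append([.01,y,.125]);uv.append(b)
uv=cr(uv,4.2,np.array([125,170]))
Ps=[[-.057,-.205,.01]];us=[(303,541)]
for y,b in zip([.15,.05,-.05,-.15],[(165,42),(226,103),(295,172),(376,237)]): Ps.append([.01,y,.125]);us.append(b)
us=cr(us,4.5,np.array([180,135]))
P=np.array(P);Ps=np.array(Ps)
def f(r): return np.r_[(proj(TOP,rw(r,P))-uv).ravel(),(proj(SIDE,rw(r,Ps))-us).ravel()]
s=least_squares(f,[.5,.1,0],loss='soft_l1');print(s.x);print(f(s.x).reshape(-1,2).round(1).tolist())
r=s.x
# overlay of tag lines for several angles
for n,c,sc,o,(w,h) in [("top",TOP,8,(140,175),(95,20)),("top",TOP,8,(200,175),(100,20)),("side",SIDE,8,(208,138),(62,70))]: pass
im=cv2.imread("pics/top0.png");o=np.array([137,176]);sc=9
ims=[]
for x0 in (140,212):
    o=np.array([x0,177]);a=cv2.resize(im[177:202,x0:x0+80],None,fx=sc,fy=sc,interpolation=cv2.INTER_NEAREST);ims.append(a.copy())
    for y,base in zip([.15,.05,-.05,-.15],[1,0,0,0]):
        for d,col in ((0,(255,255,255)),(.2,(255,0,255))):
            th=np.pi-d if base else d
            q=proj(TOP,rw(r,[[.01,y,.12],[.01-.044*np.sin(th),y+.044*np.cos(th),.12]]))
            q=((q-o+.5)*sc).astype(int);cv2.line(a,tuple(map(int,q[0])),tuple(map(int,q[1])),col,1)
    ims.append(a)
ims=[i for i in ims];out=np.vstack([ims[1],ims[3]]);cv2.imwrite("pics/ov.png",out);print(out.shape)
E
```

```text
[ 0.5245105   0.15051399 -0.0570228 ]
[[-0.6, -0.1], [0.5, 0.3], [-0.7, -0.7], [-0.1, -0.3], [-0.1, -0.3], [0.5, -0.2], [0.1, 0.9], [0.2, 0.2], [-0.0, 0.2], [0.1, -1.5], [-0.8, -1.5], [-0.2, 0.1], [-0.3, 0.1], [-0.0, 0.4], [0.2, 4.3]]
(450, 720, 3)
```

View pics/ov.png

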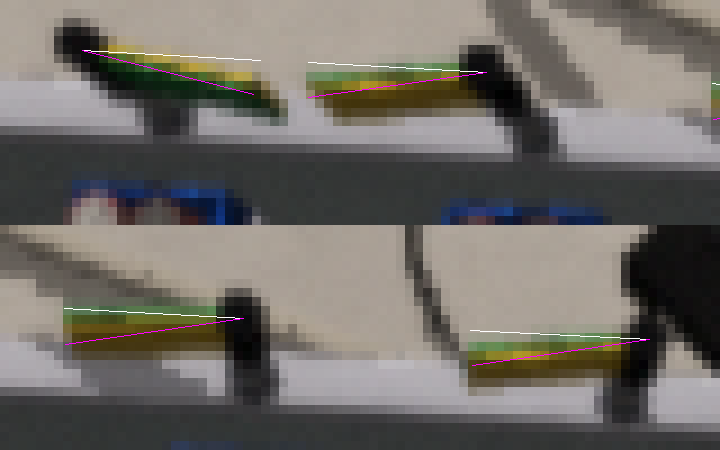

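The fit has sub-pixel residuals apart from one misread cap. The rack is at (0.5245, 0.1505), yaw −0.057. Tags 1, 3 and 4 are within about 0.1–0.15 rad of square, so only tag 2 (bay y=50) needs turning from 0 to π. I'll set the tool's y axis along the tag and swing it round the pin.

```bash
cat >> h.py <<'E'
R=np.array([.5245,.1505,-.057])
def pose(th,h,rho=.026,z=.09):
    "world tool centre and yaw of tool y for tag-2 angle th"
    u=np.array([-np.sin(th),np.cos(th)]);n=np.array([-np.cos(th),-np.sin(th)])
    p=np.array([.01,.05])+rho*u-h*n
    return np.r_[rw(R,[p[0],p[1],z])[0], th+R[2]-np.pi/2]
def rows(targets,yaw=None):
    from bench import ctrl, vision
    from scipy.spatial.transform import Rotation as Ro
    s=ctrl.state();q=s["ee_rot"];M=Ro.from_quat([q[1],q[2],q[3],q[0]]).as_matrix()
    y0=np.arctan2(M[1,1],M[0,1]);print("pos",s["tool_pos"].round(4),"yaw",round(y0,3),"q",np.round(s["q"],2),"F",np.round(s["contact_force"],1),"t",s["t"])
    for T in targets:
        d=M.T@(np.array(T[:3])-s["tool_pos"]);print("%.4f %.4f %.4f"%tuple(d),"turn %.3f"%((y0-T[3]+np.pi)%(2*np.pi)-np.pi))
E
python3 -c "
from h import *
rows([pose(0,.022,z=.223),pose(0,.022)]);print(pose(0,.022))"
```

```text
pos [0.2351 0.5518 0.2216] yaw 1.168 q [ 1.11  0.09  1.23  0.    1.82 -0.06] F [ 0.1 -0.1 -0.1] t 0.1
-0.4279 -0.1733 -0.0011 turn 2.796
-0.4279 -0.1731 0.1319 turn 2.796
[ 0.56077768  0.22455356  0.09       -1.62779633]
```

The manual's scale: shifts go in units of 5 mm and turns go in units of 0.2 rad. Converting my numbers, -0.225 m is -45, -0.428 m is -85.6, 2.796 rad is 13.98.

Emit:
drive_effector(plan=[-9, -3.6, 0, 0.75, 0, -18, -7.2, 0, 1.5, 0, -27, -11, 0, 2.25, 0, -36, -14.6, 0, 3, 0, -45, -18.2, 0, 3.75, 0, -54, -21.8, 0, 4.5, 0, -63, -25.6, 0, 5.25, 0, -72, -29.2, 0, 6, 0, -80, -32.4, 0, 6.75, 0, -85.6, -34.6, 0, 7.5, 0, -85.6, -34.6, 0, 8.25, 0, -85.6, -34.6, 0, 9, 0, -85.6, -34.6, 0, 9.75, 0, -85.6, -34.6, 0, 10.5, 0, -85.6, -34.6, 0, 11.25, 0, -85.6, -34.6, 0, 12, 0, -85.6, -34.6, 0, 12.75, 0, -85.6, -34.6, 0, 13.5, 0, -85.6, -34.6, 0, 13.98, 0, -85.6, -34.6, 0, 13.98, 0], clamp_n=10)

```text
t: 2.1
tool_pos: [0.561, 0.225, 0.222]
ee_rot: [0.0, 1.0, -0.029, -0.001]
contact_force: [-0.0, 0.2, 0.8]
gripper_width: 0.0003
finger_force: 0.0
```

```bash
python3 - <<'E'
from h import *
from bench import ctrl, vision
rows([pose(0,.022)])
c=vision.read_camera("wrist");t=vision.read_camera("top")["color"]
cv2.imwrite("pics/w1.png",np.hstack([cv2.resize(c["color"],(400,300)),cv2.resize(t[160:235,130:230],(400,300))]))
E
```

```text
pos [0.561 0.225 0.222] yaw -1.629 q [ 0.33  0.1   1.22 -0.    1.82  1.95] F [-0.   0.2  0.8] t 2.1
-0.0000 0.0004 0.1320 turn -0.001
```

View pics/w1.png

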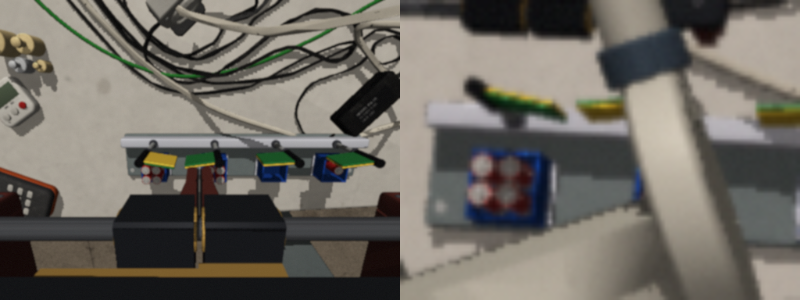

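The wrist view looks from behind the rack, so the back faces show: tag 1 yellow, tags 2–4 green. That agrees with my reading. Fingers are closed and the tool is above its spot behind tag 2, so I'll descend.

In the tool's units: 0.133 m is 26.6, 0.13 m is 26.

Emit:
drive_effector(plan=[0, 0, 8, 0, 0, 0, 0, 16, 0, 0, 0, 0, 22, 0, 0, 0, 0, 26, 0, 0, 0, 0, 26.6, 0, 0, 0, 0, 26.6, 0, 0])

```text
t: 2.8
tool_pos: [0.5609, 0.225, 0.0894]
ee_rot: [0.0, 1.0, -0.028, -0.001]
contact_force: [-0.2, 0.8, 1.0]
gripper_width: 0.0003
finger_force: 0.0
```

```bash
python3 -c "
from h import *
rows([pose(t,.0125) for t in np.r_[0,np.arange(.15,3.001,.15)]])"
```

```text
pos [0.5609 0.225  0.0894] yaw -1.627 q [ 0.33  0.12  1.44 -0.    1.59  1.95] F [-0.2  0.8  1. ] t 2.8
-0.0096 0.0004 -0.0006 turn 0.001
-0.0136 -0.0011 -0.0006 turn -0.149
-0.0178 -0.0021 -0.0006 turn -0.299
-0.0221 -0.0024 -0.0006 turn -0.449
-0.0264 -0.0021 -0.0006 turn -0.599
-0.0306 -0.0011 -0.0006 turn -0.749
-0.0347 0.0005 -0.0006 turn -0.899
-0.0384 0.0026 -0.0006 turn -1.049
-0.0418 0.0053 -0.0006 turn -1.199
-0.0447 0.0085 -0.0006 turn -1.349
-0.0471 0.0121 -0.0006 turn -1.499
-0.0490 0.0160 -0.0006 turn -1.649
-0.0503 0.0201 -0.0006 turn -1.799
-0.0509 0.0244 -0.0006 turn -1.949
-0.0509 0.0287 -0.0006 turn -2.099
-0.0502 0.0330 -0.0006 turn -2.249
-0.0489 0.0371 -0.0006 turn -2.399
-0.0470 0.0410 -0.0006 turn -2.549
-0.0445 0.0446 -0.0006 turn -2.699
-0.0416 0.0477 -0.0006 turn -2.849
-0.0382 0.0504 -0.0006 turn -2.999
```

In the tool's units: -0.0471 m is -9.42, -0.0447 m is -8.94, -1.5 rad is -7.5.

Emit:
drive_effector(plan=[-1, 0, 0, 0, 0, -1.92, 0, 0, 0, 0, -2.3, -0.08, 0, -0.35, 0, -2.72, -0.22, 0, -0.75, 0, -3.14, -0.32, 0, -1.1, 0, -3.56, -0.42, 0, -1.5, 0, -4.42, -0.48, 0, -2.25, 0, -5.28, -0.42, 0, -3, 0, -6.12, -0.22, 0, -3.75, 0, -6.94, 0.1, 0, -4.5, 0, -7.68, 0.52, 0, -5.25, 0, -8.36, 1.06, 0, -6, 0, -8.94, 1.7, 0, -6.75, 0, -9.42, 2.42, 0, -7.5, 0, -9.42, 2.42, 0, -7.5, 0])

```text
t: 4.3
tool_pos: [0.5137, 0.216, 0.0913]
ee_rot: [0.0, 0.75, 0.661, 0.001]
contact_force: [0.1, 0.6, 0.8]
gripper_width: 0.0004
finger_force: 0.4
```

```bash
python3 - <<'E'
from h import *
from bench import ctrl, vision
rows([pose(t,.0125) for t in np.arange(1.5,3.001,.15)])
c=vision.read_camera("wrist");t=vision.read_camera("side")["color"]
cv2.imwrite("pics/w2.png",np.hstack([cv2.resize(c["color"],(400,300)),cv2.resize(t[140:260,170:290],(300,300))]))
E
```

```text
pos [0.5137 0.216  0.0913] yaw -0.126 q [ 0.34 -0.01  1.57  0.    1.58  0.46] F [0.1 0.6 0.8] t 4.3
-0.0005 -0.0005 0.0013 turn 0.002
-0.0045 -0.0021 0.0013 turn -0.148
-0.0087 -0.0030 0.0013 turn -0.298
-0.0130 -0.0033 0.0013 turn -0.448
-0.0174 -0.0030 0.0013 turn -0.598
-0.0216 -0.0021 0.0013 turn -0.748
-0.0256 -0.0005 0.0013 turn -0.898
-0.0293 0.0017 0.0013 turn -1.048
-0.0327 0.0044 0.0013 turn -1.198
-0.0356 0.0076 0.0013 turn -1.348
-0.0381 0.0112 0.0013 turn -1.498
```

View pics/w2.png

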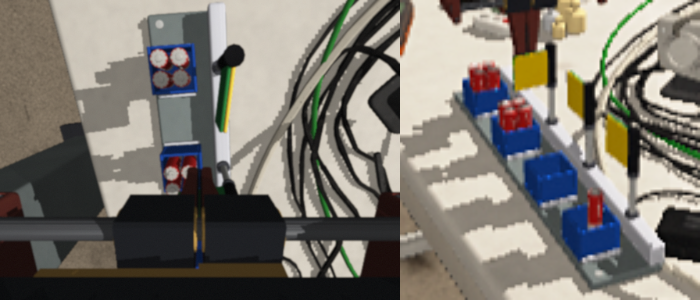

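The side view shows tag 2 pointing to the front, with its yellow face turned to the right. The forces are near zero and the finger is on the tag's +y side. I'll carry on to about 3.0 rad.

In the tool's units: -0.0381 m is -7.62, -0.0369 m is -7.38, -1.5 rad is -7.5.

Emit:
drive_effector(plan=[-0.9, -0.42, 0, -0.75, 0, -1.74, -0.6, 0, -1.5, 0, -2.6, -0.66, 0, -2.25, 0, -3.48, -0.6, 0, -3, 0, -4.32, -0.42, 0, -3.75, 0, -5.12, -0.1, 0, -4.5, 0, -5.86, 0.34, 0, -5.25, 0, -6.54, 0.88, 0, -6, 0, -6.84, 1.2, 0, -6.35, 0, -7.12, 1.52, 0, -6.75, 0, -7.38, 1.88, 0, -7.1, 0, -7.62, 2.24, 0, -7.5, 0, -7.62, 2.24, 0, -7.5, 0])

```text
t: 5.7
tool_pos: [0.5197, 0.1765, 0.0899]
ee_rot: [-0.0, 0.1, 0.995, 0.0]
contact_force: [-0.5, -0.2, 0.2]
gripper_width: 0.0003
finger_force: 0.3
```

```bash
python3 - <<'E'
from h import *
from bench import ctrl, vision
rows([pose(t,.0125) for t in (3,3.07,3.14)])
c=vision.read_camera("wrist");t=vision.read_camera("side")["color"]
np.save("wc.npy",c["cam_to_world"]);print(c["fx"],c["cx"],c["cy"])
cv2.imwrite("pics/w3r.png",c["color"])
cv2.imwrite("pics/w3.png",np.hstack([cv2.resize(c["color"],(500,375)),cv2.resize(t[140:260,170:266],(300,375))]))
E
```

```text
pos [0.5197 0.1765 0.0899] yaw 1.37 q [ 0.27 -0.03  1.59  0.    1.58 -1.1 ] F [-0.5 -0.2  0.2] t 5.7
-0.0002 0.0003 -0.0001 turn -0.002
-0.0020 -0.0005 -0.0001 turn -0.072
-0.0039 -0.0011 -0.0001 turn -0.142
285.28078364671154 254.7574732867972 186.09483529779445
```

View pics/w3.png

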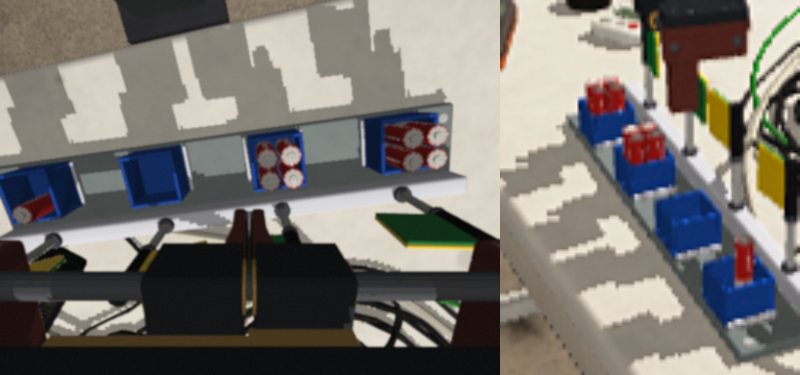

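Emit:
drive_effector(plan=[-0.4, -0.1, 0, -0.35, 0, -0.74, -0.2, 0, -0.7, 0, -0.74, -0.2, 0, -0.7, 0, 2, 0, 0, -0.7, 0, 6, 0, 0, -0.7, 0, 8, 0, -8, -0.7, 0, 10, 0, -16, -0.7, 0, 12, 8, -24, -0.7, 0, 12, 17, -26, -0.7, 0, 12, 26, -26, -0.7, 0, 12, 35, -26, -0.7, 0, 12, 44, -26, -0.7, 0, 12, 52, -26, -0.7, 0, 12, 60, -26, -0.7, 0, 12, 60, -26, -0.7, 0])

```text
t: 7.3
tool_pos: [0.5193, 0.4865, 0.2146]
ee_rot: [-0.002, 0.029, 1.0, -0.001]
contact_force: [-0.3, 0.4, -1.6]
gripper_width: 0.0004
finger_force: 0.0
```

```bash
python3 - <<'E'
from h import *
from bench import ctrl, vision
rows([])
im=vision.read_camera("top")["color"];sd=vision.read_camera("side")["color"]
cv2.imwrite("pics/top4.png",im);cv2.imwrite("pics/side4.png",sd)
sc=9;out=[]
for x0 in (140,212):
    o=np.array([x0,177]);a=cv2.resize(im[177:202,x0:x0+80],None,fx=sc,fy=sc,interpolation=cv2.INTER_NEAREST)
    for y,base in zip([.15,.05,-.05,-.15],[1,1,0,0]):
        for d,col in ((0,(255,255,255)),(.2,(255,0,255))):
            th=np.pi-d if base else d
            q=proj(TOP,rw(R,[[.01,y,.12],[.01-.044*np.sin(th),y+.044*np.cos(th),.12]]))
            q=((q-o+.5)*sc).astype(int);cv2.line(a,tuple(map(int,q[0])),tuple(map(int,q[1])),col,1)
    out.append(a)
b=cv2.resize(sd[135:260,180:290],(720,0) if 0 else (120*3//1,136*3//1));out=np.vstack(out)
cv2.imwrite("pics/ov4.png",out[:, :])
E
```

```text
pos [0.5193 0.4865 0.2146] yaw 1.512 q [ 0.7   0.41  0.87  0.    1.86 -0.81] F [-0.3  0.4 -1.6] t 7.3
```

View pics/ov4.png

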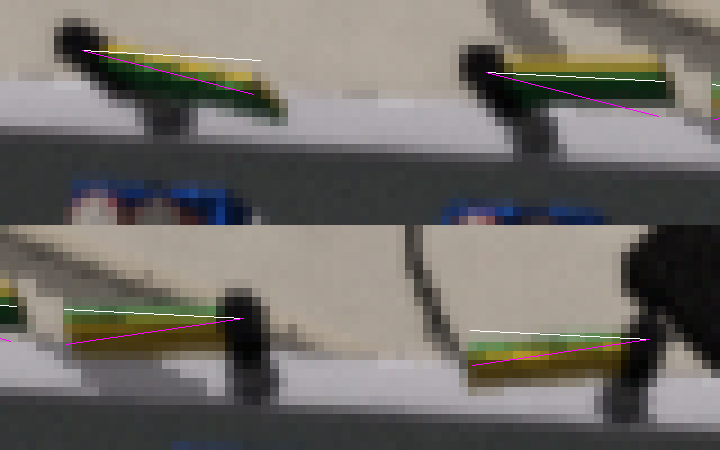

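Tag 2 now shows green along the square (white) line. Tag 1 leans a little to the front, so I'll measure all four angles numerically from the yellow/green boundary.

```bash
python3 - <<'E'
from h import *
im=cv2.imread("pics/top4.png").astype(float)
h=cv2.cvtColor(im.astype(np.uint8),cv2.COLOR_BGR2HSV)
for k,(y,s) in enumerate(zip([.15,.05,-.05,-.15],[-1,-1,1,1])):
    def line(d,z=.12):
        th=np.pi-d if s<0 else d
        return proj(TOP,rw(R,[[.01-r*np.sin(th),y+r*np.cos(th),z] for r in (.014,.04)]))
    base=line(0);c0,c1=sorted(base[:,0]);cols=np.arange(int(np.ceil(c0)),int(c1)+1)
    pts=[]
    for c in cols:
        r0=int(np.interp(c,*(base[np.argsort(base[:,0])].T)));seg=np.arange(r0-3,r0+8)
        g=im[seg,c,2]-im[seg,c,1]   # red-green: + for yellow, - for green
        sat=h[seg,c,1]>90
        wY=np.clip(g+2,0,None)*sat; wG=np.clip(-g-2,0,None)*sat
        if wY.sum()>5 and wG.sum()>5: pts.append((c,(wY@seg)/wY.sum(),(wG@seg)/wG.sum()))
    p=np.array(pts);m=p[:,1:].mean(1);sl=np.polyfit(p[:,0],m,1)[0]
    f=lambda d:np.divide(*np.diff(line(d),axis=0)[0][::-1])
    ds=np.linspace(-.3,.5,81);print(k+1,len(p),"slope",round(sl,3),"d=%.3f"%ds[np.argmin([abs(f(d)-sl) for d in ds])])
E
```

```text
1 11 slope 0.21 d=0.160
2 12 slope -0.006 d=-0.060
3 10 slope -0.056 d=0.110
4 9 slope -0.056 d=0.110
```

Tag 2 is within 0.06 rad of square. Tag 1 is correct but about 0.16 off, so I'll square it gently from the front with the same flat contact.

```bash
python3 -c "
from h import *
g=lambda x,z:np.r_[rw(R,[x,.124,z])[0],np.pi/2+R[2]]
rows([g(-.045,.2146),g(-.045,.09),g(-.015,.09),g(-.004,.09)])"
```

```text
pos [0.5198 0.4829 0.2178] yaw 1.51 q [ 0.7   0.4   0.87 -0.    1.86 -0.81] F [ 0.9 -0.4  0.1] t 7.4
0.0207 -0.2077 0.0037 turn -0.003
0.0205 -0.2074 0.1283 turn -0.003
-0.0095 -0.2073 0.1282 turn -0.003
-0.0205 -0.2073 0.1282 turn -0.003
```

In the tool's units: -0.207 m is -41.4, -0.19 m is -38.

Emit:
drive_effector(plan=[4, -8, 0, 0, 0, 4, -16, 0, 0, 0, 4, -24, 0, 0, 0, 4, -32, 0, 0, 0, 4, -38, 0, 0, 0, 4, -41.4, 0, 0, 0, 4, -41.4, 0, 0, 0, 4, -41.4, 8, 0, 0, 4, -41.4, 16, 0, 0, 4, -41.4, 22, 0, 0, 4, -41.4, 25.6, 0, 0, 4, -41.4, 25.6, 0, 0, 4, -41.4, 25.6, 0, 0])

```text
t: 8.7
tool_pos: [0.4879, 0.2776, 0.0922]
ee_rot: [0.0, 0.029, 1.0, 0.0]
contact_force: [0.4, 0.8, 1.3]
gripper_width: 0.0006
finger_force: 0.0
```

```bash
python3 -c "
from h import *
g=lambda x,z:np.r_[rw(R,[x,.124,z])[0],np.pi/2+R[2]]
rows([g(-.015,.09),g(-.004,.09)])"
```

```text
pos [0.4879 0.2776 0.0922] yaw 1.512 q [ 0.46  0.    1.55  0.    1.59 -1.06] F [0.4 0.8 1.3] t 8.7
-0.0287 -0.0008 0.0022 turn -0.002
-0.0397 -0.0008 0.0022 turn -0.002
```

Emit:
drive_effector(plan=[-3, 0, 0, 0, 0, -5, 0, 0, 0, 0, -6, 0, 0, 0, 0, -6.6, 0, 0, 0, 0, -7.2, 0, 0, 0, 0, -7.6, 0, 0, 0, 0, -7.94, 0, 0, 0, 0, -7.94, 0, 0, 0, 0, -7.94, 0, 0, 0, 0, -6, 0, 0, 0, 0, -2, 0, 0, 0, 0, 0, 0, -6, 0, 0, 0, 0, -16, 0, 0, 0, 0, -24, 0, 0, 0, 8, -26, 0, 0, 0, 17, -26, 0, 0, 0, 26, -26, 0, 0, 0, 34, -26, 0, 0, 0, 40, -26, 0, 0, 0, 40, -26, 0, 0])

```text
t: 10.7
tool_pos: [0.4979, 0.4798, 0.2194]
ee_rot: [-0.001, 0.027, 1.0, -0.0]
contact_force: [0.5, -0.2, -0.8]
gripper_width: 0.0004
finger_force: 0.0
```

```bash
python3 - <<'E'
from h import *
from bench import ctrl, vision
rows([])
im=vision.read_camera("top")["color"];sd=vision.read_camera("side")["color"]
cv2.imwrite("pics/fin.png",np.hstack([cv2.resize(im[170:235,130:310],(450,300)),cv2.resize(sd[135:260,180:290],(300,300))]))
E
```

```text
pos [0.4979 0.4798 0.2194] yaw 1.516 q [ 0.72  0.35  0.94  0.    1.85 -0.8 ] F [ 0.5 -0.2 -0.8] t 10.7
```

View pics/fin.png

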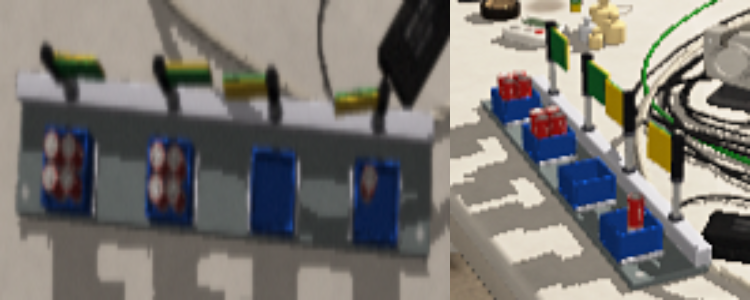

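Tags 1 and 2 show green and tags 3 and 4 show yellow, all parallel to the rack. The batteries haven't moved and the arm is clear, so I'm handing in.

```bash
python3 -c "
from bench import ctrl, vision
print(ctrl.finish_job())"
```

```text
the job is handed in; nothing more can be done
None
```

I handed the job in at about 11 s: both full bins show green, the empty and one-battery bins show yellow, and the camera views show nothing else moved. I turned only tag 2 round, and also nudged tag 1 (already green but about 0.16 rad askew) square.

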